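# Weight a glued panel skin over its hidden rib

## Robot

A 6-joint arm with a two-finger parallel gripper is mounted at the origin on a cart in front of the work surface, level with it; the furniture and walls round the work are solid. World frame = base frame: x ahead of the robot, y to its left, z up, the work surface at z = 0. Lengths are in m, angles in rad, forces in N, time in s.
With the tool pointing down it reaches from about 0.3 to 0.775 m from the base axis. Payload 14.6 kg.
Tool frame: the origin (TCP) lies at the very end of the fingers, on their centre line; the grasp point (between the pads) lies 19 mm behind it; z points along the fingers, y is the line along which they close (so a half turn about z gives the same grasp; the last joint's range is limited). The gripper opens to 94 mm and grips with 3 to 60 N. Pads are 16 mm wide; open, the fingers measure 119 mm over their backs; the gripper's body (75 mm by 177 mm) begins 78 mm behind the grasp point.
Start: joints at [-1.379, 0.3, 1.521, -0, 1.321, -0.067], TCP at [0.141, -0.532, 0.205] pointing down, gripper open.
Joint ranges: [-3.03, 3.03], [-0.79, 2.21], [0.23, 2.52], [-1.04, 4.18], [0, 3.07], [-2.55, 2.55]. Speed limits (rad/s): [2.22, 2.22, 2.57, 3.14, 3.14, 3.14].

## Interface

Orientations are given as [roll, pitch, yaw] about the fixed x, y, z axes, in that order (R = Rz(yaw) Ry(pitch) Rx(roll)).
In Python, from station import status, vision, order, silhouettes gives the robot as it stands. The module is installed in compiled form; this text tells all that it offers.
- The arm moves only by the shell command python3 -m pendant 'ROWS' [FORCE]. ROWS is JSON, one flat list of numbers, 7 for each row, row after row: the shift along the tool's x, y, z in units of 500 mm (1.0 is 500 mm), then the turn, a rotation vector about the tool's x, y, z in units of 90 degrees (1.0 is 90 degrees), then the opening, from -1 (shut) to 1 (fully open). A call has 1 to 12 rows; each row is the pose to reach, as a shift and turn from the pose commanded when the call began, along the tool's axes at that moment; what a row does not reach only later rows make up. A row lasts 1/10 s, in which the tool goes at most 50 mm and 8.59 degrees, less where a joint would pass 70% of its speed; a pose out of reach is approached as far as the arm can. A call with a number of a shift or a turn outside -1 to 1 is refused whole. A call with a gripper value outside its range is refused whole. The fingers move at their own pace and stop on an object; FORCE is the grip in N (left out, the last holds). Time passes only in rows, so rows that repeat a pose let the fingers close. It gives the time, the measured TCP pose, the force, the opening and the grip force at its end, in the units of the state.
- status.get_obs(): the state, without advancing time (a new reading comes with each control period).
- vision.camera(name): name is "side" or "top" or "wrist"; returns a dict with "pixels" (400x640x3 uint8, red, green, blue), "K" (3x3 intrinsics, pixels), "k1" (the pictures are not rectified: a ray, as slopes to the right and down, at radius r is drawn at 1 + k1 r^2 times it, then the intrinsics apply), "R" (3x3) and "t" (3): a world point X has camera coordinates R X + t. Camera axes: x right, y down, z forward; pixel columns grow to the right and rows downward; lengths in m; the calibration is good to about 2 mm. A picture is of the moment at which its call begins. There is no depth.
- order.hand_in(): hands the job in; it is judged then, once.
Trained networks look in a picture, given as the dict that the camera call returned (one of the last four; its "shot" number tells which), for a name from the list of things; names that differ only in an ending like _2 or _b are one class to them, and where a whole thing is asked for, a point or a joint stands for the part that bears it (a point fixed in the world has none). Each returns a list of dicts, best first, with "score" (0 to 1); they miss things now and then, are a little off and sometimes report something else, mostly with a low value. They report only what shows in the picture. A call takes as long as a camera call. They do not tell look-alikes from the thing itself.
- silhouettes(target, picture): "region" (400x640 bool, what is visible of it) and "extent" ([left, top, right, bottom] in pixels, round what is visible of it).
The state is a dict: "time_s": time; "qpos": joint angles; "joint_vel": joint speeds; "tau": joint torques, N m; "ee_pos": TCP position; "eef_rot": TCP orientation; "force": force on the tool from outside, world axes, zero at the start; "moment": the same for the moment, N m; "grip_width": finger opening in m; "grip_force": force on a finger pad.
Only numpy, scipy, OpenCV 4.12 (cv2) and the standard library are available. Lean on these libraries where they do the work, as an engineer would, in place of code of your own. Each camera call takes 0.05 s, during which the arm holds its last target. There are 200 camera calls.

## Task

The thin slatted skin of the hollow panel has just been glued to one cross rib that is hidden beneath it: first press along the skin with the closed fingertips to find where it stops giving way. Then lift the steel weight out of its rack, put it down on the bench on its broad side and let go, take it up again flat, and set it flat and level on the skin along the slats, right over the rib and clear of the frame, so that the rib carries it and the skin does not sag. Leave the other things on the bench where they are.

Things in the scene. Friction and masses are not known exactly. Their poses are not given: they have to be found in the camera images.
- panel: Hollow wooden panel fixed on the bench, 240 (its x) by 330 (its y) by 50 mm high; origin: centre of its underside, on the bench, z up. A darker frame, 20 mm wide at the x ends and 25 mm at the y ends, surrounds the lighter skin, flush with it. Under the skin hides one rib, 24 mm wide in y, along x over the whole skin, its centre line anywhere within 85 mm of the panel's centre in y.
- skin (a point): Centre of the skin's top, 50 mm above the panel's origin, same axes. Skin: 200 (x) by 280 mm (y), 20 slats 14 mm wide running along x. Each gives way by itself, up to 12 mm down, 3.6 mm per N, and springs back; the weight flat on unsupported skin sinks 5 to 9 mm. Where the tips press even partly on a slat that touches the rib, it gives less than 1.5 mm.
- weight: Steel bar, 120 (its x) by 50 (its y) by 20 mm (its z), about 0.9 kg, two dark round plugs in each broad face; origin at its centre, z normal to the broad faces. It starts on its long narrow edge in the rack, centre 35 mm above the bench, upper 28 mm free above the cheeks. Flat means on either broad face. Free on its edge on the bench it tips over by a push near its upper edge.
- rack: Dark wooden rack fixed on the bench: base 140 (its x) by 70 (its y) by 10 mm; two cheeks 100 mm long, 32 mm high from the bench, beside a 24 mm slot along x that holds the weight. Origin: centre of its underside. In front of it (towards the robot, world -x, 80 to 220 mm from its origin) the bench is free to 60 mm either side of its centre.
- tape_1: Bystander: roll of tape, 94 mm wide, 25 mm high; origin under its centre.
- block_plane: Bystander: small hand plane, 160 mm long along its y, 52 wide, 51 high, left of the rack; origin under its centre.
- offcut: Bystander: wooden offcut 65 x 110 x 20 mm lying behind the panel; origin under its centre.
Mind the look-alikes: they are no part of the job. Of the things like the weight, leave any that is orange; of the rest the smaller one is meant.

How it is judged:
By the outcome, as a careful person would: the job done as asked, in the order asked, and still so for the second after the job is handed in, with the robot touching nothing.
It also fails if it takes over 72 s, if anything falls off the work surface, if the arm or the gripper's body presses on something with over 40 N, if the wrist force passes 120 N, or if a joint passes its speed limit or range.

## Working session

There is one attempt and no reset: what is moved stays moved. The work goes in short steps, Python scripts to look and compute and a shell command to move; the robot and the scene stay as the last step left them, time stands still between calls to the robot, and variables do not carry over. Pictures are saved under pics/ and viewed, at most 10 in all, crops included, and the job is handed in when it is done.

```bash
mkdir -p pics
cat > h.py <<'E'
import numpy as np, cv2
from station import status, vision, order, silhouettes
from scipy.spatial.transform import Rotation as Rn
def save(p,name,crop=None,s=1):
    im=p["pixels"][:,:,::-1]
    if crop: x0,y0,x1,y1=crop; im=im[y0:y1,x0:x1]
    im=cv2.resize(im,None,fx=s,fy=s,interpolation=cv2.INTER_CUBIC) if s!=1 else im
    cv2.imwrite(f"pics/{name}.png",im)
def ray(p,uv):
    K=np.array(p["K"]); uv=np.atleast_2d(uv).astype(float)
    u=cv2.undistortPoints(uv.reshape(-1,1,2),K,np.array([p["k1"],0,0,0,0.]),criteria=(3,50,1e-10)) if False else cv2.undistortPoints(uv.reshape(-1,1,2),K,np.array([p["k1"],0,0,0.]))
    d=np.c_[u.reshape(-1,2),np.ones(len(uv))]
    R=np.array(p["R"]);t=np.array(p["t"])
    return -R.T@t,(d@R)
def atz(p,uv,z):
    c,d=ray(p,uv); return c+d*((z-c[2])/d[:,2])[:,None]
def proj(p,X):
    X=np.atleast_2d(X).astype(float);R=np.array(p["R"]);t=np.array(p["t"])
    return cv2.projectPoints(X,cv2.Rodrigues(R)[0],t,np.array(p["K"]),np.array([p["k1"],0,0,0.]))[0].reshape(-1,2)
def st():
    o=status.get_obs()
    print("t",round(o["time_s"],2),"p",np.round(o["ee_pos"],4),"rpy",np.round(o["eef_rot"],3),"F",np.round(o["force"],2),"w",round(o["grip_width"],4),"gf",round(o["grip_force"],1),"q",np.round(o["qpos"],2));return o
E
python3 - <<'E'
from h import *
o=st()
T=vision.camera("top"); S=vision.camera("side")
save(T,"top1"); save(S,"side1")
for n,p in(("top",T),("side",S)):
    for k in("panel","weight","rack","tape_1","block_plane","offcut"):
        for r in silhouettes(k,p):
            m=r["region"].astype(np.uint8); q=cv2.minAreaRect(cv2.findNonZero(m)) if m.any() else None
            print(n,k,round(r["score"],2),np.round(r["extent"]),m.sum(),np.round(atz(p,[q[0]],0.02)[0],3) if q else "",np.round(q[2],1) if q else "")
E
```

```text
t 0.0 p [ 0.1407 -0.5314  0.2049] rpy [-3.14  -0.     0.259] F [ 0.07  0.51 -0.06] w 0.094 gf 0.0 q [-1.38  0.3   1.52  0.    1.32 -0.07]
top panel 0.79 [299. 174. 410. 258.] 8180 [ 0.56  -0.131  0.02 ] 87.8
top weight 0.87 [224. 196. 233. 240.] 336 [0.551 0.251 0.02 ] 90.0
top weight 0.68 [161. 144. 205. 187.] 447 [0.71  0.408 0.02 ] 43.1
top weight 0.59 [148. 252. 192. 265.] 336 [0.418 0.431 0.02 ] 22.2
top weight 0.26 [151. 209. 204. 232.] 966 [0.543 0.408 0.02 ] 3.3
top rack 0.86 [218. 198. 246. 242.] 642 [0.548 0.248 0.02 ] 90.0
top tape_1 0.62 [426. 204. 459. 231.] 322 [ 0.562 -0.422  0.02 ] 90.0
top block_plane 0.75 [255. 138. 291. 161.] 729 [0.772 0.121 0.02 ] 86.8
top block_plane 0.57 [153. 209. 202. 232.] 857 [0.542 0.409 0.02 ] 5.2
top offcut 0.6 [252. 140. 294. 160.] 737 [0.773 0.121 0.02 ] 85.2
side panel 0.77 [306. 150. 381. 220.] 4163 [ 0.569 -0.122  0.02 ] 5.3
side weight 0.91 [342. 296. 368. 338.] 482 [0.42  0.426 0.02 ] 32.0
side weight 0.82 [231. 272. 287. 310.] 1112 [0.712 0.395 0.02 ] 59.7
side weight 0.7 [308. 249. 348. 264.] 451 [0.552 0.232 0.02 ] 8.1
side rack 0.88 [301. 260. 352. 276.] 529 [0.547 0.27  0.02 ] 2.7
side rack 0.72 [255. 210. 284. 237.] 531 [0.773 0.128 0.02 ] 20.2
side tape_1 0.51 [346. 130. 367. 149.] 273 [ 0.559 -0.419  0.02 ] 90.0
side block_plane 0.56 [300. 284. 330. 337.] 989 [0.544 0.423 0.02 ] 18.4
side offcut 0.65 [255. 210. 283. 238.] 512 [0.774 0.128 0.02 ] 14.9
```

View pics/top1.png

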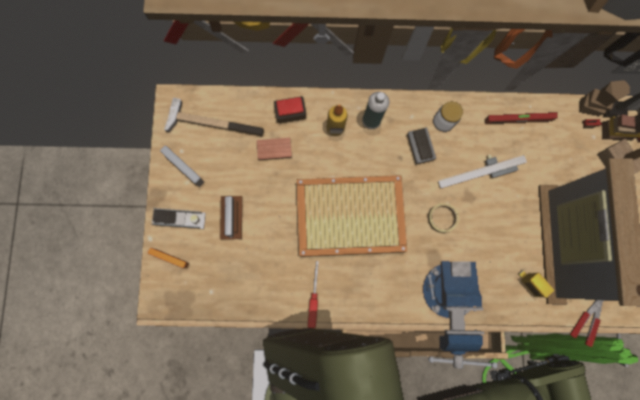

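View pics/side1.png

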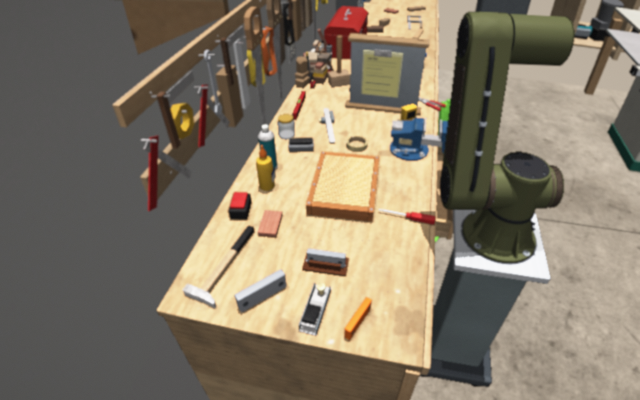

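The weight that is meant is the grey bar in the rack, top (231,217), side (327,257). The other two are a larger grey bar, top (182,166), side (261,291), which is ruled out because the smaller one is meant, and an orange bar, top (168,258), side (358,317), which is ruled out by colour. I'll fit the poses and confirm in an enlarged crop.

```bash
cat > fit.py <<'E'
from h import *
from scipy.optimize import minimize
def corners(x,y,yaw,L,W,z0,z1):
    c,s=np.cos(yaw),np.sin(yaw)
    return np.array([[x+c*a-s*b,y+s*a+c*b,z] for z in(z0,z1) for a,b in((-L/2,-W/2),(L/2,-W/2),(L/2,W/2),(-L/2,W/2))])
def fit(obs,dims,x0,UP=4):
    "obs: list of (picture, mask); dims L,W,z0,z1"
    big=[cv2.resize(m.astype(np.uint8),None,fx=UP,fy=UP,interpolation=0) for _,m in obs]
    def cost(v):
        s=0
        for (p,_),m in zip(obs,big):
            h=cv2.convexHull(((proj(p,corners(*v,*dims))+.5)*UP).astype(np.float32))
            r=np.zeros_like(m); cv2.fillConvexPoly(r,np.round(h*16).astype(np.int32),1,shift=4)
            s+=1-(r&m).sum()/max(1,(r|m).sum())
        return s/len(obs)
    best=None
    for d in(-.05,0,.05):
        q=minimize(cost,np.array(x0)+[0,0,d],method="Nelder-Mead",options=dict(initial_simplex=np.array(x0)+[0,0,d]+np.array([[0,0,0],[.01,0,0],[0,.01,0],[0,0,.08]]),xatol=1e-4,fatol=1e-4))
        if best is None or q.fun<best.fun: best=q
    return best.x,best.fun
def near(k,p,xy,z):
    L=[r for r in silhouettes(k,p) if r["region"].any()]
    f=lambda r:np.linalg.norm(atz(p,[np.argwhere(r["region"])[:,::-1].mean(0)],z)[0][:2]-xy)
    L=[r for r in L if f(r)<.07]
    return max(L,key=lambda r:r["score"])["region"] if L else None
E
python3 - <<'E'
from fit import *
T=vision.camera("top"); S=vision.camera("side")
for k,xy,d in(("panel",(.56,-.131),(.24,.33,0,.05)),("weight",(.551,.245),(.12,.02,.01,.06))):
    ms=[(p,near(k,p,np.array(xy),.02)) for p in(T,S)]
    ms=[m for m in ms if m[1] is not None]
    for o in [ms]+[[m] for m in ms]: print(k,np.round(fit(o,d,[*xy,0.05 if k=="panel" else 0]),4) if 0 else [np.round(v,4) for v in fit(o,d,[*xy,0.0])])
# panel frame by colour: outer frame dark-brown vs bench: fit lighter skin region too
v,_=fit([(T,near("panel",T,np.array((.56,-.131)),.02))],(.24,.33,0,.05),[.56,-.131,0])
for n,p,c,s in(("cT",T,(140,130,420,270),2.8),("cS",S,(220,140,400,340),3)):
    q={**p,"pixels":cv2.resize(p["pixels"],None,fx=s,fy=s,interpolation=cv2.INTER_CUBIC)}
    im=q["pixels"].copy()
    for d in((.24,.33,0,.05),(.20,.28,0,.05)):
        cv2.polylines(im,[np.round(proj(p,corners(*v,*d)[4:])*s+s/2).astype(int)],True,(0,0,255),1)
    x0,y0,x1,y1=[int(a*s) for a in c]; cv2.imwrite(f"pics/{n}.png",im[y0:y1,x0:x1,::-1])
E
```

```text
panel [array([ 0.5599, -0.1285,  0.0591]), np.float64(0.0224)]
panel [array([ 0.5599, -0.1269,  0.0595]), np.float64(0.0149)]
panel [array([ 0.56  , -0.1314,  0.0607]), np.float64(0.0195)]
weight [array([0.5488, 0.2482, 0.0522]), np.float64(0.1933)]
weight [array([0.5482, 0.2482, 0.0523]), np.float64(0.1268)]
weight [array([0.55  , 0.2448, 0.0006]), np.float64(0.2436)]
```

View pics/cT.png

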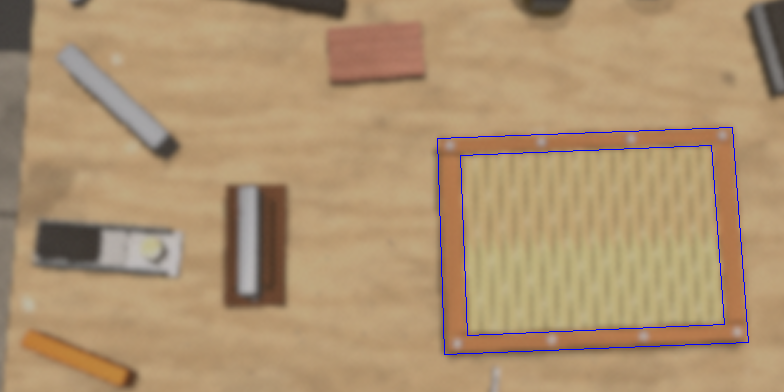

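View pics/cS.png

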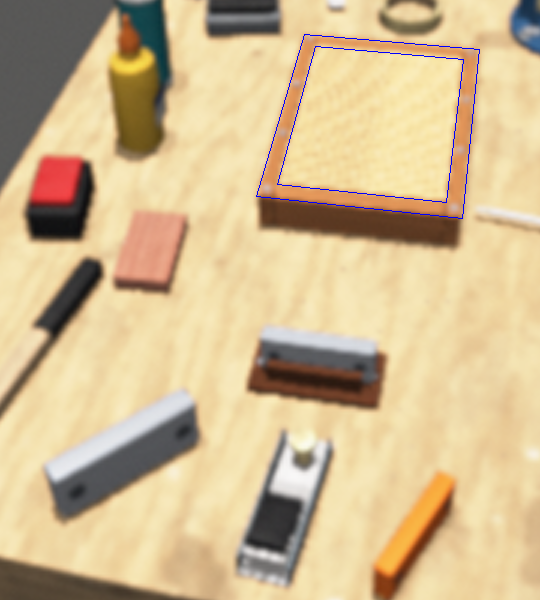

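The blue outlines sit on the panel edges, top crop (437,139)–(748,342). The grey bar in the rack, top crop (248,240), is about 110 px long. The loose grey bar, crop (118,100), is about 140 px, and the third is orange. The smaller grey one, in the rack, is the weight. Next I'll plan the probe moves.

```bash
cat >> h.py <<'E'
PX,PY,PW=.5599,-.129,.0595
def pan(a,b,z):
    c,s=np.cos(PW),np.sin(PW); return [PX+c*a-s*b,PY+s*a+c*b,z]
def go(xyz,yaw,roll=np.pi,frm=None):
    o=status.get_obs() if frm is None else frm
    R0=Rn.from_euler("xyz",o["eef_rot"]); R1=Rn.from_euler("xyz",[roll,0,yaw])
    d=R0.inv().apply(np.array(xyz)-o["ee_pos"])/.5; r=(R0.inv()*R1).as_rotvec()/(np.pi/2)
    print(np.round(d,4).tolist(),np.round(r,4).tolist(),"dist mm",round(np.linalg.norm(d)*500),"deg",round(np.linalg.norm(r)*90,1))
E
python3 - <<'E'
from h import *
T=vision.camera("top"); S=vision.camera("side")
c1,d1=ray(T,[[460,270]]);c2,d2=ray(S,[[408,125]])
A=np.c_[d1[0],-d2[0]];l=np.linalg.lstsq(A,c2-c1,rcond=None)[0];print(c1+l[0]*d1[0],c2+l[1]*d2[0])
go(pan(0,-.063,.06),PW); go(pan(0,-.063,.056),PW)
E
```

```text
[ 0.39414041 -0.43341375  0.13055523] [ 0.35269275 -0.43163747  0.12840877]
[0.9915, -0.4405, 0.2909] [0.0, 0.0, 0.1269] dist mm 562 deg 11.4
[0.9915, -0.4405, 0.2989] [0.0, 0.0, 0.1269] dist mm 563 deg 11.4
```

```bash
python3 -m pendant '[0.9915,-0.4405,-0.06,0,0,0.1269,-1, 0.9915,-0.4405,-0.06,0,0,0.1269,-1, 0.9915,-0.4405,-0.06,0,0,0.1269,-1, 0.9915,-0.4405,-0.06,0,0,0.1269,-1, 0.9915,-0.4405,-0.06,0,0,0.1269,-1, 0.9915,-0.4405,-0.06,0,0,0.1269,-1, 0.9915,-0.4405,-0.06,0,0,0.1269,-1, 0.9915,-0.4405,-0.06,0,0,0.1269,-1, 0.9915,-0.4405,-0.06,0,0,0.1269,-1, 0.9915,-0.4405,0.29,0,0,0.1269,-1, 0.9915,-0.4405,0.29,0,0,0.1269,-1, 0.9915,-0.4405,0.29,0,0,0.1269,-1]' 20; python3 -c "
from h import *
st(); go(pan(0,-.063,.056),PW)"
```

```text
time_s: 2.35
ee_pos: [0.5471, -0.2048, 0.0982]
eef_rot: [3.141, -0.001, 0.06]
force: [-0.6, -0.1, -0.1]
grip_width: 0.0021
grip_force: 0.0
t 2.35 p [ 0.5471 -0.2048  0.0982] rpy [ 3.141e+00 -1.000e-03  6.000e-02] F [-0.65 -0.07 -0.11] w 0.0021 gf 0.0 q [-0.42  0.48  1.53  0.    1.13  1.09]
[0.0344, -0.0237, 0.0844] [0.0002, -0.0004, 0.0003] dist mm 47 deg 0.1
```

```bash
python3 -m pendant '[0.0344,-0.0237,0.084,0,0,0,-1, 0.0344,-0.0237,0.084,0,0,0,-1, 0.0344,-0.0237,0.084,0,0,0,-1, 0.0344,-0.0237,0.106,0,0,0,-1, 0.0344,-0.0237,0.106,0,0,0,-1]'; python3 -c "
from h import *
st(); go(pan(0,-.063,.045),PW)"
```

```text
time_s: 2.85
ee_pos: [0.5627, -0.1937, 0.0473]
eef_rot: [3.141, -0.001, 0.059]
force: [0.1, -0.7, 1.3]
grip_width: 0.0005
grip_force: 0.6
t 2.85 p [ 0.5627 -0.1937  0.0473] rpy [ 3.141e+00 -1.000e-03  5.900e-02] F [ 0.15 -0.75  1.32] w 0.0005 gf 0.6 q [-0.39  0.57  1.53 -0.    1.04  1.12]
[0.002, -0.0036, 0.0046] [0.0005, -0.0009, -0.0006] dist mm 3 deg 0.1
```

```bash
python3 -m pendant '[0,0,-0.024,0,0,0,-1, 0,-0.04,-0.024,0,0,0,-1, 0,-0.084,-0.024,0,0,0,-1, 0,-0.084,-0.024,0,0,0,-1, 0,-0.084,0,0,0,0,-1, 0,-0.084,0,0,0,0,-1, 0,-0.084,0,0,0,0,-1]'; python3 -m pendant '[0,0,-0.024,0,0,0,-1, 0,-0.04,-0.024,0,0,0,-1, 0,-0.084,-0.024,0,0,0,-1, 0,-0.084,-0.024,0,0,0,-1, 0,-0.084,0,0,0,0,-1, 0,-0.084,0,0,0,0,-1, 0,-0.084,0,0,0,0,-1]'
```

```text
time_s: 3.55
ee_pos: [0.5601, -0.1516, 0.0464]
eef_rot: [-3.141, 0.001, 0.059]
force: [-1.4, 1.1, 2.8]
grip_width: 0.0005
grip_force: 1.1
time_s: 4.25
ee_pos: [0.5598, -0.11, 0.0496]
eef_rot: [3.141, -0.005, 0.059]
force: [-4.1, 5.2, 30.9]
grip_width: 0.0002
grip_force: 15.1
```

```bash
python3 -m pendant '[0,0,-0.024,0,0,0,-1, 0,0.049,-0.024,0,0,0,-1, 0,0.049,-0.024,0,0,0,-1, 0,0.049,-0.024,0,0,0,-1, 0,0.049,-0.002,0,0,0,-1, 0,0.049,-0.002,0,0,0,-1, 0,0.049,-0.002,0,0,0,-1]'; python3 -c "
from h import *
print((st()['ee_pos'][1]-PY)/np.cos(PW))"
```

```text
time_s: 4.95
ee_pos: [0.559, -0.1332, 0.0471]
eef_rot: [-3.141, 0.001, 0.06]
force: [-1.2, -1.3, 1.6]
grip_width: 0.0004
grip_force: 1.3
t 4.95 p [ 0.559  -0.1332  0.0471] rpy [-3.141e+00  1.000e-03  6.000e-02] F [-1.24 -1.31  1.58] w 0.0004 gf 1.3 q [-0.3   0.53  1.59 -0.    1.02  1.21]
-0.004252602890771212
```

```bash
python3 -m pendant '[0,0,-0.022,0,0,0,-1, 0,-0.025,-0.022,0,0,0,-1, 0,-0.025,-0.022,0,0,0,-1, 0,-0.025,0,0,0,0,-1, 0,-0.025,0,0,0,0,-1, 0,-0.025,0,0,0,0,-1]'; python3 -c "
from h import *
print((st()['ee_pos'][1]-PY)/np.cos(PW))"
```

```text
time_s: 5.55
ee_pos: [0.5584, -0.121, 0.0471]
eef_rot: [-3.141, 0.001, 0.059]
force: [0.6, 0.7, 1.3]
grip_width: 0.0005
grip_force: 0.7
t 5.55 p [ 0.5584 -0.121   0.0471] rpy [-3.141e+00  1.000e-03  5.900e-02] F [0.6  0.68 1.35] w 0.0005 gf 0.7 q [-0.28  0.52  1.6   0.    1.02  1.23]
0.007970904750289621
```

```bash
python3 -m pendant '[0,0,-0.022,0,0,0,-1, 0,-0.065,-0.022,0,0,0,-1, 0,-0.135,-0.022,0,0,0,-1, 0,-0.135,-0.022,0,0,0,-1,0,-0.135,-0.022,0,0,0,-1, 0,-0.135,0,0,0,0,-1, 0,-0.135,0,0,0,0,-1, 0,-0.135,0,0,0,0,-1]'; python3 -c "
from h import *
print((st()['ee_pos'][1]-PY)/np.cos(PW))"
```

```text
time_s: 6.35
ee_pos: [0.5542, -0.0544, 0.0472]
eef_rot: [-3.141, 0.001, 0.058]
force: [-0.8, -0.7, 1.3]
grip_width: 0.0006
grip_force: 0.7
t 6.35 p [ 0.5542 -0.0544  0.0472] rpy [-3.141e+00  1.000e-03  5.800e-02] F [-0.77 -0.73  1.32] w 0.0006 gf 0.7 q [-0.16  0.5   1.65 -0.    1.    1.35]
0.07475950631807696
```

```bash
python3 -m pendant '[0,0,-0.022,0,0,0,-1, 0,0.027,-0.022,0,0,0,-1, 0,0.027,-0.022,0,0,0,-1, 0,0.027,0,0,0,0,-1, 0,0.027,0,0,0,0,-1, 0,0.027,0,0,0,0,-1]'; python3 -c "
from h import *
print((st()['ee_pos'][1]-PY)/np.cos(PW))"
```

```text
time_s: 6.95
ee_pos: [0.555, -0.067, 0.047]
eef_rot: [-3.141, 0.001, 0.06]
force: [-1.2, 0.0, 0.9]
grip_width: 0.0001
grip_force: 0.6
t 6.95 p [ 0.555 -0.067  0.047] rpy [-3.141e+00  1.000e-03  6.000e-02] F [-1.18  0.02  0.92] w 0.0001 gf 0.6 q [-0.19  0.5   1.64 -0.    1.    1.33]
0.062094807391129575
```

```bash
python3 -m pendant '[0,0,-0.022,0,0,0,-1, 0,0.025,-0.022,0,0,0,-1, 0,0.025,-0.022,0,0,0,-1, 0,0.025,0,0,0,0,-1, 0,0.025,0,0,0,0,-1, 0,0.025,0,0,0,0,-1]'; python3 -c "
from h import *
print((st()['ee_pos'][1]-PY)/np.cos(PW))"
```

```text
time_s: 7.55
ee_pos: [0.5577, -0.0803, 0.0496]
eef_rot: [3.14, -0.004, 0.059]
force: [-2.5, -2.4, 25.1]
grip_width: 0.0004
grip_force: 12.3
t 7.55 p [ 0.5577 -0.0803  0.0496] rpy [ 3.14  -0.004  0.059] F [-2.5  -2.43 25.06] w 0.0004 gf 12.3 q [-0.21  0.5   1.63 -0.    1.    1.3 ]
0.04882669593720306
```

```bash
python3 -m pendant '[0,0,-0.022,0,0,0,-1, 0,-0.013,-0.022,0,0,0,-1, 0,-0.013,-0.022,0,0,0,-1, 0,-0.013,0,0,0,0,-1, 0,-0.013,0,0,0,0,-1, 0,-0.013,0,0,0,0,-1]'; python3 -m pendant '[0,0,-0.022,0,0,0,-1, 0,0.04,-0.022,0,0,0,-1, 0,0.084,-0.022,0,0,0,-1, 0,0.084,-0.022,0,0,0,-1, 0,0.084,0,0,0,0,-1, 0,0.084,0,0,0,0,-1, 0,0.084,0,0,0,0,-1]'; python3 -c "
from h import *
print((st()['ee_pos'][1]-PY)/np.cos(PW))"
```

```text
time_s: 8.15
ee_pos: [0.5575, -0.0731, 0.0493]
eef_rot: [3.141, -0.005, 0.06]
force: [-0.7, 2.8, 27.2]
grip_width: 0.0003
grip_force: 13.1
time_s: 8.85
ee_pos: [0.5597, -0.1147, 0.0494]
eef_rot: [3.14, -0.004, 0.06]
force: [-3.8, -0.1, 26.2]
grip_width: 0.0007
grip_force: 13.2
t 8.85 p [ 0.5597 -0.1147  0.0494] rpy [ 3.14  -0.004  0.06 ] F [-3.8  -0.07 26.23] w 0.0007 gf 13.2 q [-0.27  0.52  1.61 -0.    1.01  1.24]
0.014340234520236212
```

The three rigid slats run from 14 to 56 mm, so the rib's centre is at panel y of about +35 mm. Now the rack.

```bash
python3 -c "
from h import *
go([.549,.247,.17],0.0)"
```

```text
[0.0231, -0.723, -0.2422] [0.0009, -0.0027, 0.0383] dist mm 381 deg 3.5
```

```bash
python3 -m pendant '[0.005,0,-0.08,0,0,0,-1, 0.02,-0.72,-0.24,0,0,0.038,1, 0.02,-0.72,-0.24,0,0,0.038,1, 0.02,-0.72,-0.24,0,0,0.038,1, 0.02,-0.72,-0.24,0,0,0.038,1, 0.02,-0.72,-0.24,0,0,0.038,1, 0.02,-0.72,-0.24,0,0,0.038,1, 0.02,-0.72,-0.24,0,0,0.038,1, 0.02,-0.72,-0.24,0,0,0.038,1, 0.02,-0.72,-0.24,0,0,0.038,1, 0.02,-0.72,-0.24,0,0,0.038,1]'
python3 - <<'E'
from fit import *
o=st()
W=vision.camera("wrist"); save(W,"w1")
for k,d,xy in(("weight",(.12,.02,.01,.06),(.549,.247)),("rack",(.14,.07,0,.01),(.549,.25))):
    for r in silhouettes(k,W):
        m=r["region"]; print(k,round(r["score"],2),r["extent"],m.sum())
        if m.sum()>200: print([np.round(v,4) for v in fit([(W,m)],d,[*xy,0])])
E
```

```text
time_s: 9.95
ee_pos: [0.5463, 0.2444, 0.1663]
eef_rot: [3.141, 0.002, 0.0]
force: [-0.2, -0.7, -0.5]
grip_width: 0.077
grip_force: 0.0
t 9.95 p [0.5463 0.2444 0.1663] rpy [3.141e+00 2.000e-03 0.000e+00] F [-0.16 -0.69 -0.49] w 0.077 gf 0.0 q [ 0.36  0.44  1.42 -0.    1.28  1.93]
weight 0.96 [95.6, 0.8, 224.7, 81.6] 4604
[array([ 0.549,  0.247, -0.05 ]), np.float64(1.0)]
weight 0.76 [308.5, 120.9, 332.8, 253.2] 2806
[array([0.5507, 0.2461, 0.0377]), np.float64(0.0605)]
weight 0.67 [88.3, 261.0, 199.6, 321.1] 2834
[array([ 0.549,  0.247, -0.05 ]), np.float64(1.0)]
rack 0.73 [283.1, 109.2, 355.5, 241.8] 6072
[array([0.5531, 0.2464, 0.0391]), np.float64(0.3168)]
```

View pics/w1.png

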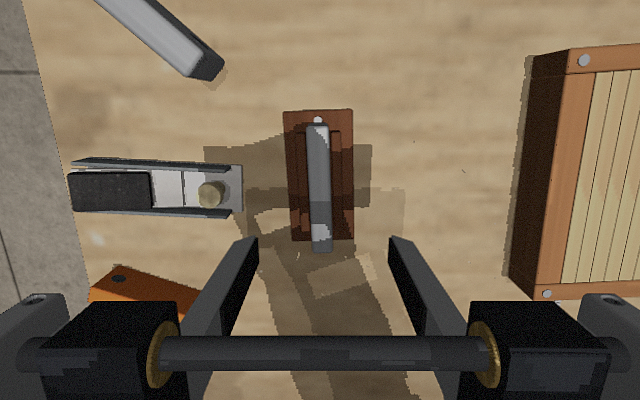

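The bar is in the rack at (320,187), leaning slightly (yaw about 0.038). The plane's right edge at column 243 leaves the fingers room. I'll descend and grasp it.

```bash
python3 -c "
from h import *
go([.5507,.2461,.037],0.038)"
```

```text
[0.0079, -0.0054, 0.2599] [0.0003, 0.0006, -0.0254] dist mm 130 deg 2.3
```

```bash
python3 -m pendant '[0.008,-0.0054,0.1,0,0,-0.025,0.1, 0.008,-0.0054,0.2,0,0,-0.025,0.1, 0.008,-0.0054,0.26,0,0,-0.025,0.1, 0.008,-0.0054,0.26,0,0,-0.025,0.1, 0.008,-0.0054,0.26,0,0,-0.025,0.1]' 40; python3 -c "
from h import *
st()"; python3 -m pendant '[0,0,0,0,0,0,-0.8, 0,0,0,0,0,0,-0.8, 0,0,0,0,0,0,-0.8, 0,0,0,0,0,0,-0.8, 0,0,0,0,0,0,-0.8]' 50;  python3 -c "
from h import *
st()"
```

```text
time_s: 10.6
ee_pos: [0.5514, 0.247, 0.0385]
eef_rot: [-3.141, -0.0, 0.038]
force: [0.3, 1.4, 0.5]
grip_width: 0.0558
grip_force: 0.0
t 10.6 p [0.5514 0.247  0.0385] rpy [-3.141 -0.     0.038] F [0.34 1.38 0.54] w 0.0558 gf 0.0 q [ 0.36  0.6   1.51 -0.    1.04  1.89]
time_s: 11.1
ee_pos: [0.5509, 0.2476, 0.0381]
eef_rot: [-3.142, -0.001, 0.039]
force: [-0.9, -0.9, 3.6]
grip_width: 0.0195
grip_force: 50.0
t 11.1 p [0.5509 0.2476 0.0381] rpy [-3.142e+00 -1.000e-03  3.900e-02] F [-0.93 -0.91  3.59] w 0.0195 gf 50.0 q [ 0.36  0.6   1.51 -0.    1.04  1.89]
```

```bash
python3 -m pendant '[0,0,-0.03,0,0,0,-0.8, 0,0,-0.08,0,0,0,-0.8, 0,0,-0.12,0,0,0,-0.8, 0,0,-0.12,0,0,0,-0.8]'; python3 -m pendant '[-0.1,-0.02,-0.12,0,0,0,-0.8, -0.2,-0.04,-0.12,0,0,0,-0.8, -0.3,-0.0565,-0.12,0,0,0,-0.8, -0.3,-0.0565,-0.06,0,0,0,-0.8, -0.3,-0.0565,-0.06,0,0,0,-0.8, -0.3,-0.0565,-0.06,0,0,0,-0.8]'; python3 -c "
from h import *
st(); go([.40,.27,.0280],.038)"
```

```text
time_s: 11.5
ee_pos: [0.5517, 0.248, 0.1004]
eef_rot: [-3.14, -0.004, 0.039]
force: [0.6, 0.2, -9.0]
grip_width: 0.0192
grip_force: 50.0
time_s: 12.1
ee_pos: [0.3992, 0.2698, 0.1268]
eef_rot: [3.141, 0.002, 0.04]
force: [1.8, 0.7, -8.8]
grip_width: 0.0198
grip_force: 50.0
t 12.1 p [0.3992 0.2698 0.1268] rpy [3.141e+00 2.000e-03 4.000e-02] F [ 1.75  0.73 -8.78] w 0.0198 gf 50.0 q [ 0.52  0.23  1.8  -0.    1.11  2.05]
[0.002, -0.0005, 0.1975] [0.0006, 0.0011, 0.0011] dist mm 99 deg 0.1
```

```bash
python3 -m pendant '[0.002,0,0.08,0,0,0,-0.8, 0.002,0,0.15,0,0,0,-0.8, 0.002,0,0.185,0,0,0,-0.8, 0.002,0,0.193,0,0,0,-0.8, 0.002,0,0.198,0,0,0,-0.8, 0.002,0,0.199,0,0,0,-0.8]'; python3 -c "
from h import *
st()"
```

```text
time_s: 12.7
ee_pos: [0.4017, 0.2703, 0.0289]
eef_rot: [-3.141, -0.001, 0.039]
force: [-0.2, 0.1, -9.0]
grip_width: 0.0197
grip_force: 50.0
t 12.7 p [0.4017 0.2703 0.0289] rpy [-3.141e+00 -1.000e-03  3.900e-02] F [-0.24  0.11 -9.01] w 0.0197 gf 50.0 q [ 0.52  0.39  1.86 -0.    0.89  2.05]
```

```bash
python3 -m pendant '[0,0,0.001,0,0,0,-0.8, 0,0,0.003,0,0,0,-0.8, 0,0,0.003,0,0,0,-0.8]'
```

```text
time_s: 13.0
ee_pos: [0.4016, 0.2704, 0.0281]
eef_rot: [-3.141, -0.002, 0.039]
force: [-1.1, -4.0, 4.9]
grip_width: 0.0198
grip_force: 50.0
```

```bash
python3 -m pendant '[0,0,0,0,0,0,-0.3, 0,0,0,0,0,0,-0.1, 0,0,0,0,0,0,-0.1, 0,0,0,0,0,0,-0.1, 0,0,-0.06,0,0,0,-0.1, 0,0,-0.12,0,0,0,-0.1, 0,0,-0.12,0,0,0,-0.1, 0,-0.1,-0.12,0,0,0,-1, 0,-0.1,-0.12,0,0,0,-1, 0,-0.1,-0.12,0,0,0,-1, 0,-0.1,-0.12,0,0,0,-1]'
python3 - <<'E'
from fit import *
st(); go([.4016,.32,.046],.038)
S=vision.camera("side"); m=near("weight",S,np.array([.4,.27]),.03)
if m is not None: print(fit([(S,m)],(.12,.02,0,.05),[.4016,.27,.04]),fit([(S,m)],(.12,.05,0,.02),[.4016,.24,.04]))
save(S,"s2",(280,220,400,340),4)
E
```

```text
time_s: 14.1
ee_pos: [0.3986, 0.3193, 0.086]
eef_rot: [3.141, 0.001, 0.039]
force: [-0.1, -0.0, -0.1]
grip_width: 0.0135
grip_force: 0.0
t 14.1 p [0.3986 0.3193 0.086 ] rpy [3.141e+00 1.000e-03 3.900e-02] F [-0.1  -0.01 -0.1 ] w 0.0135 gf 0.0 q [ 0.6   0.35  1.76 -0.    1.04  2.14]
[0.0061, -0.0012, 0.08] [0.0004, 0.0006, 0.0006] dist mm 40 deg 0.1
```

View pics/s2.png

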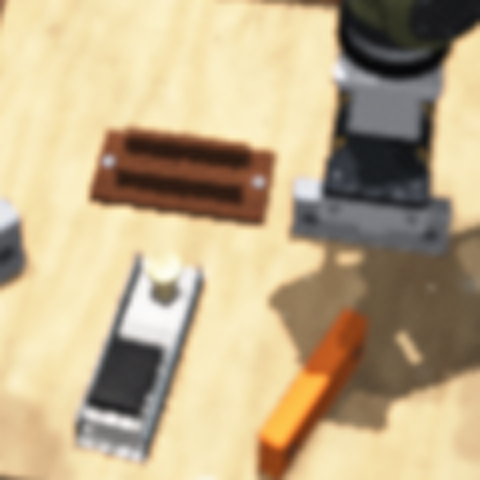

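The bar stands free on its edge at crop (372,215), and the rack at (180,175) is empty. Now I'll tip it over.

```bash
python3 -m pendant '[0.006,0,0.04,0,0,0,-1, 0.006,0,0.08,0,0,0,-1, 0.006,0,0.08,0,0,0,-1, 0.006,0.03,0.08,0,0,0,-1, 0.006,0.05,0.08,0,0,0,-1, 0.006,0.07,0.08,0,0,0,-1, 0.006,0.09,0.08,0,0,0,-1, 0.006,0.11,0.08,0,0,0,-1, 0.006,0.125,0.08,0,0,0,-1, 0.006,0.125,0.08,0,0,0,-1]'; python3 -m pendant '[0,0,-0.1,0,0,0,-1, 0,0,-0.2,0,0,0,1, 0,0,-0.26,0,0,0,1, 0,0,-0.26,0,0,0,1, 0,0,-0.26,0,0,0,1]'
python3 - <<'E'
from fit import *
o=st()
W=vision.camera("wrist"); save(W,"w2")
for p in (W,vision.camera("side"),vision.camera("top")):
    for r in silhouettes("weight",p):
        m=r["region"]; print(round(r["score"],2),r["extent"],m.sum())
        if m.sum()>100:
            v,f=fit([(p,m)],(.12,.05,0,.02),[.40,.235,.04])
            if f<.6: print(np.round(v,4),f)
E
```

```text
time_s: 15.2
ee_pos: [0.4044, 0.2566, 0.0469]
eef_rot: [-3.142, -0.0, 0.038]
force: [0.3, -0.5, 0.1]
grip_width: 0.0006
grip_force: 0.0
time_s: 15.7
ee_pos: [0.4042, 0.2576, 0.1765]
eef_rot: [-3.141, -0.0, 0.039]
force: [-0.3, 0.3, -0.3]
grip_width: 0.0291
grip_force: 0.0
t 15.7 p [0.4042 0.2576 0.1765] rpy [-3.141 -0.     0.039] F [-0.32  0.34 -0.31] w 0.0291 gf 0.0 q [0.49 0.17 1.75 0.   1.22 2.02]
0.98 [319.1, 127.6, 370.8, 240.3] 5188
[0.4034 0.2335 0.0396] 0.041369075224932716
0.76 [77.5, 128.0, 219.7, 198.7] 4527
0.79 [231.8, 271.5, 289.4, 311.5] 1037
0.77 [344.8, 296.4, 368.8, 338.4] 443
0.57 [353.8, 258.0, 392.3, 278.1] 619
[0.4028 0.234  0.0382] 0.07284333051722525
0.7 [224.8, 252.7, 240.3, 285.0] 152
0.65 [162.6, 147.5, 206.5, 188.4] 450
0.58 [148.0, 251.5, 157.2, 255.6] 76
0.16 [255.4, 138.8, 294.1, 160.6] 732
```

The bar lies flat at (0.403, 0.234), with wrist and side cameras agreeing. I'll grasp it flat.

```bash
python3 -c "
from h import *
go([.4034,.2337,.007],0.039)"
```

```text
[-0.0026, 0.0473, 0.3375] [0.0004, 0.0009, 0.0] dist mm 170 deg 0.1
```

```bash
python3 -m pendant '[-0.0026,0.0473,0.08,0,0,0,1, -0.0026,0.0473,0.16,0,0,0,1, -0.0026,0.0473,0.24,0,0,0,1, -0.0026,0.0473,0.3,0,0,0,1, -0.0026,0.0473,0.33,0,0,0,1, -0.0026,0.0473,0.337,0,0,0,1, -0.0026,0.0473,0.337,0,0,0,1]'; python3 -m pendant '[0,0,0,0,0,0,-0.2, 0,0,0,0,0,0,-0.2, 0,0,0,0,0,0,-0.2, 0,0,0,0,0,0,-0.2, 0,0,0,0,0,0,-0.2]' 50; python3 -c "
from h import *
st()"
```

```text
time_s: 16.7
ee_pos: [0.4038, 0.2339, 0.0079]
eef_rot: [3.141, 0.001, 0.039]
force: [0.8, -0.2, 0.3]
grip_width: 0.0939
grip_force: 0.0
time_s: 17.2
ee_pos: [0.404, 0.234, 0.0083]
eef_rot: [-3.141, -0.0, 0.039]
force: [0.5, -0.1, 0.1]
grip_width: 0.0576
grip_force: 0.0
t 17.2 p [0.404  0.234  0.0083] rpy [-3.141 -0.     0.039] F [ 0.54 -0.12  0.07] w 0.0576 gf 0.0 q [0.45 0.4  1.92 0.   0.83 1.98]
```

```bash
python3 -m pendant '[0,0,0,0,0,0,-0.2, 0,0,0,0,0,0,-0.2, 0,0,0,0,0,0,-0.2]'; python3 -m pendant '[0,0,-0.03,0,0,0,-0.2, 0,0,-0.1,0,0,0,-0.2, 0,0,-0.2,0,0,0,-0.2, 0,0,-0.24,0,0,0,-0.2, 0,0,-0.24,0,0,0,-0.2]'
python3 - <<'E'
from fit import *
o=st()
W=vision.camera("wrist"); save(W,"w3")
z=o["ee_pos"][2]-.008
for r in silhouettes("weight",W):
    m=r["region"]; print(round(r["score"],2),r["extent"],m.sum())
    if m.sum()>100:
        v,f=fit([(W,m)],(.12,.05,z,z+.02),[.40,.235,.04]); 
        if f<.6: print(np.round(v,4),f)
go(pan(0,.035,.12),PW)
E
```

```text
time_s: 17.5
ee_pos: [0.404, 0.234, 0.0082]
eef_rot: [-3.141, -0.0, 0.039]
force: [-1.0, 0.6, 2.3]
grip_width: 0.0491
grip_force: 50.0
time_s: 18.0
ee_pos: [0.4046, 0.2343, 0.1298]
eef_rot: [-3.14, -0.003, 0.039]
force: [1.0, -0.2, -11.0]
grip_width: 0.0494
grip_force: 50.0
t 18.0 p [0.4046 0.2343 0.1298] rpy [-3.14e+00 -3.00e-03  3.90e-02] F [  1.04  -0.23 -10.96] w 0.0494 gf 50.0 q [ 0.45  0.2   1.84 -0.    1.1   1.98]
0.82 [4.5, 133.0, 179.4, 214.5] 6870
0.68 [276.9, 146.2, 369.6, 334.5] 16477
[0.4039 0.2325 0.0385] 0.09181827890680716
[0.2838, 0.6667, 0.0128] [0.0006, 0.0015, -0.013] dist mm 362 deg 1.2
```

```bash
python3 -m pendant '[0.07,0.167,0,0,0,-0.013,-0.2, 0.142,0.333,0,0,0,-0.013,-0.2, 0.2838,0.6667,0,0,0,-0.013,-0.2, 0.2838,0.6667,0,0,0,-0.013,-0.2, 0.2838,0.6667,0,0,0,-0.013,-0.2, 0.2838,0.6667,0,0,0,-0.013,-0.2, 0.2838,0.6667,0.01,0,0,-0.013,-0.2, 0.2838,0.6667,0.04,0,0,-0.013,-0.2, 0.2838,0.6667,0.08,0,0,-0.013,-0.2, 0.2838,0.6667,0.1,0,0,-0.013,-0.2, 0.2838,0.6667,0.1,0,0,-0.013,-0.2, 0.2838,0.6667,0.1,0,0,-0.013,-0.2]'; python3 -c "
from h import *
st(); go(pan(0,.035,.058),PW)"
```

```text
time_s: 19.3
ee_pos: [0.5585, -0.0932, 0.0778]
eef_rot: [-3.141, 0.001, 0.06]
force: [-0.2, -0.5, -8.1]
grip_width: 0.0493
grip_force: 50.0
t 19.3 p [ 0.5585 -0.0932  0.0778] rpy [-3.141e+00  1.000e-03  6.000e-02] F [-0.2  -0.51 -8.14] w 0.0493 gf 50.0 q [-0.23  0.47  1.6  -0.    1.07  1.28]
[-0.0015, 0.0017, 0.0396] [-0.0002, 0.0006, 0.0004] dist mm 20 deg 0.1
```

```bash
python3 -m pendant '[-0.0015,0.0017,0.02,0,0,0,-0.2, -0.0015,0.0017,0.03,0,0,0,-0.2, -0.0015,0.0017,0.036,0,0,0,-0.2, -0.0015,0.0017,0.038,0,0,0,-0.2, -0.0015,0.0017,0.039,0,0,0,-0.2]'; python3 -m pendant '[0,0,0.001,0,0,0,-0.2, 0,0,0.002,0,0,0,-0.2]'
```

```text
time_s: 19.8
ee_pos: [0.5581, -0.0945, 0.0587]
eef_rot: [3.142, -0.0, 0.059]
force: [-0.1, -0.6, -9.4]
grip_width: 0.0498
grip_force: 50.0
time_s: 20.0
ee_pos: [0.5582, -0.0945, 0.0579]
eef_rot: [3.141, -0.001, 0.059]
force: [-0.2, -0.3, -7.8]
grip_width: 0.0497
grip_force: 50.0
```

```bash
python3 -m pendant '[0,0,0.001,0,0,0,-0.2, 0,0,0.002,0,0,0,-0.2, 0,0,0.002,0,0,0,-0.2]'; python3 -c "
from h import *
st()"
```

```text
time_s: 20.3
ee_pos: [0.5582, -0.0945, 0.0577]
eef_rot: [3.141, -0.001, 0.06]
force: [-5.7, 2.1, 4.2]
grip_width: 0.0492
grip_force: 50.0
t 20.3 p [ 0.5582 -0.0945  0.0577] rpy [ 3.141e+00 -1.000e-03  6.000e-02] F [-5.74  2.13  4.16] w 0.0492 gf 50.0 q [-0.23  0.5   1.62  0.    1.03  1.28]
```

```bash
python3 -m pendant '[0,0,0,0,0,0,0.1, 0,0,0,0,0,0,0.2, 0,0,0,0,0,0,0.6, 0,0,0,0,0,0,0.6, 0,0,0,0,0,0,0.6, 0,0,-0.05,0,0,0,0.6, 0,0,-0.15,0,0,0,0.6, 0,0,-0.25,0,0,0,0.6, 0,0,-0.3,0,0,0,0.6, 0,0,-0.3,0,0,0,0.6]'
python3 - <<'E'
from fit import *
o=st()
for n in("wrist","side"):
    p=vision.camera(n)
    for r in silhouettes("weight",p):
        m=r["region"]
        if m.sum()>100:
            for zz in(.05,.045):
                v,f=fit([(p,m)],(.12,.05,zz,zz+.02),[.558,-.0945,.06])
                if f<.6: print(n,zz,np.round(v,4),round(f,3),r["extent"])
    save(p,"end_"+n,*(((280,130,400,240),5) if n=="side" else ()))
E
```

```text
time_s: 21.3
ee_pos: [0.5593, -0.0948, 0.2107]
eef_rot: [3.14, -0.007, 0.06]
force: [0.2, 0.4, -0.7]
grip_width: 0.0752
grip_force: 0.0
t 21.3 p [ 0.5593 -0.0948  0.2107] rpy [ 3.14  -0.007  0.06 ] F [ 0.21  0.36 -0.69] w 0.0752 gf 0.0 q [-0.23  0.33  1.47  0.    1.34  1.28]
wrist 0.05 [ 0.5575 -0.0954  0.0603] 0.043 [299.0, 128.3, 347.7, 243.6]
wrist 0.045 [ 0.5571 -0.0955  0.0588] 0.023 [299.0, 128.3, 347.7, 243.6]
side 0.05 [ 0.5547 -0.0956  0.0907] 0.136 [327.3, 176.4, 362.4, 189.6]
side 0.045 [ 0.5556 -0.1015  0.0736] 0.129 [327.3, 176.4, 362.4, 189.6]
```

View pics/end_wrist.png

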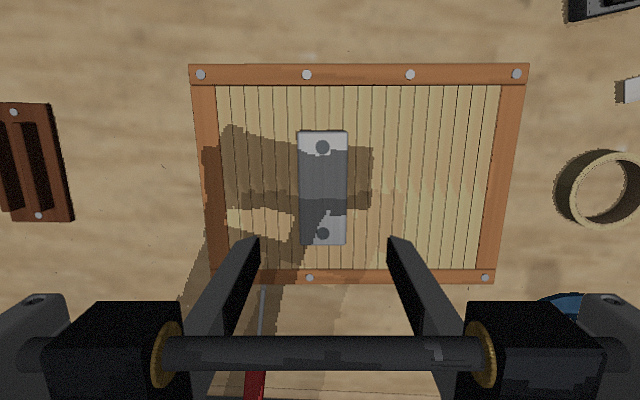

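View pics/end_side.png

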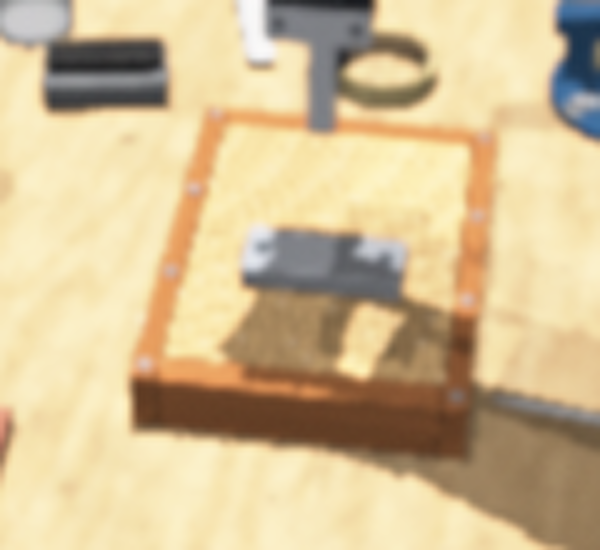

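The wrist view shows the bar flat on the skin, (297–347, 130–245), parallel to the slats and well clear of the frame. The side crop shows it level at (325,262). During lowering the force jumped 12 N within 0.2 mm, so the rib is carrying it. The gripper is 140 mm above the bar, so I'll hand in.

```bash
python3 -c "
from station import order
print(order.hand_in())"
```

```text
the job is handed in; nothing more can be done
None
```

The job is handed in: the weight lies flat on the skin, along the slats and clear of the frame, centred on the three rigid slats over the rib (about +35 mm in panel y, with the rib's own centre known to about ±5 mm), after about 21 s; I have not seen the judge's verdict.

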